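Load a reagent cassette into the bench incubator and start its timer

ROBOT

A 6-joint arm with a two-finger parallel gripper is mounted at the origin on a cart in front of the work surface, level with it; the furniture and walls round the work are solid. World frame = base frame: x ahead of the robot, y to its left, z up, the work surface at z = 0. Lengths are in mm, angles in degrees, forces in N, time in s.
With the tool pointing down it reaches from about 350 to 850 mm from the base axis. Payload 8.1 kg.
Tool frame: the origin (TCP) lies between the finger pads, 19 mm behind the fingertips; this is the grasp point; z points along the fingers, y is the line along which they close (so a half turn about z gives the same grasp; the last joint's range is limited). The gripper opens to 85 mm and grips with 20 to 120 N. Pads are 22 mm wide; open, the fingers measure 114 mm over their backs; the gripper's body (76 mm by 85 mm) begins 54 mm behind the grasp point. The pads swing forward as they close: fully open they stand 13 mm farther back than shut.
Start: joints at [-72.216, 7.471, 85.268, -0, 87.261, -4.893], TCP at [231.348, -553.61, 249.992] pointing down, gripper open.
Joint ranges: [-169.43, 169.43], [-51.17, 129.36], [1.28, 143.12], [-76.62, 256.62], [0, 156.53], [-152.29, 152.29]. Speed limits (degrees/s): [136.94, 136.94, 159.86, 180, 180, 180].

INTERFACE

Orientations are given as [roll, pitch, yaw] about the fixed x, y, z axes, in that order (R = Rz(yaw) Ry(pitch) Rx(roll)).
In Python, from bench import * gives the robot as it stands.
- The arm moves only by the tool play_rows, never from a script. Its argument "increments" is a list of rows, each a list of 3 entries, a list of its own where there are three numbers: the gripper's target within -1 to 1 (fully open at 1, half-way at 0, shut at -1), then the shift along the tool's x, y, z in mm, then the turn about the tool's z in rad. A call has 1 to 12 rows; each row shifts and turns the commanded pose from where the row before left it, along the tool's axes as they then stand; what a row does not reach is not made up. A row lasts 1/12 s, in which the tool goes at most 41.7 mm and 7.16 degrees, less where a joint would pass 70% of its speed; a pose out of reach is approached as far as the arm can. A call is refused whole if a number of a shift passes 41.7 or a number of a turn 0.125, either way. A call with a gripper value outside its range is refused whole. The fingers move at their own pace and stop on an object; "force" is the grip in N (left out, the last holds). Time passes only in rows, so rows that do not move let the fingers close. It gives the time, the measured TCP pose, the force, the opening and the grip force at its end, in the units of the state.
- sense(): the state, without advancing time (a new reading comes with each control period).
- snapshot(name): name is "scene" or "side" or "wrist"; returns a dict with "color" (480x640x3 uint8, red, green, blue), "intrinsics" (3x3 intrinsics, pixels), "k1" (the pictures are not rectified: a ray, as slopes to the right and down, at radius r is drawn at 1 + k1 r^2 times it, then the intrinsics apply), "world_from_camera" (4x4, takes a point from camera to world coordinates). Camera axes: x right, y down, z forward; pixel columns grow to the right and rows downward; lengths in mm; the calibration is good to about 2 mm. A picture is of the moment at which its call begins. There is no depth.
- hand_in(): hands the job in; it is judged then, once.
Trained networks look in a picture, given as the dict that the camera call returned (one of the last four; its "shot" number tells which), for a name from the list of things; names that differ only in an ending like _2 or _b are one class to them, and where a whole thing is asked for, a point or a joint stands for the part that bears it (a point fixed in the world has none). Each returns a list of dicts, best first, with "p" (0 to 1); they miss things now and then, are a little off and sometimes report something else, mostly with a low value. They report only what shows in the picture. A call takes as long as a camera call.
- find_in(query, picture): "xyz" ([x, y, z] in mm, in the coordinates of the camera as it stood for that picture, good to about 4 mm: the middle of the surface that is visible of it).
- regions_of(query, picture): "mask" (480x640 bool, what is visible of it).
- pinpoint(query, picture): "xyz" ([x, y, z] in mm, in the coordinates of the camera as it stood for that picture, good to about 4 mm: a listed point, or the origin of a listed thing).
The state is a dict: "time": time; "joint_pos": joint angles; "qd": joint speeds; "joint_efforts": joint torques, N m; "tool_pos": TCP position; "tcp_rot": TCP orientation; "ft_force": force on the tool from outside, world axes, zero at the start; "wrist_torque": the same for the moment, N m; "finger_gap": finger opening in mm; "grip_force": force on a finger pad.
Only numpy, scipy, OpenCV 4.12 (cv2) and the standard library are available. Lean on these libraries where they do the work, as an engineer would, in place of code of your own. Each camera call takes 0.05 s, during which the arm holds its last target. There are 200 camera calls.

TASK

Start an incubation: open the incubator's smoked cover right back until it stays open by itself, turn the violet-ribbed reagent cassette so that its outline matches the one-way pocket and seat it fully home, rib up. Then shut the cover completely over it and, last of all, wind the timer knob clockwise all the way to its stop, in as many partial turns as you need. Leave the green-ribbed cassette where it lies.

Things in the scene. Friction and masses are not known exactly. Their poses are not given: they have to be found in the camera images.
- incubator: fixed white bench incubator with dark side cheeks, 216 x 260 x 185 mm; origin at the centre of its underside on the bench, x towards its back, y to its left, z up. Its low front (95 mm) faces -x; the deck rises towards +x at 24 degrees
- deck: sloped top of the incubator. Origin in its surface, midway up the slope, 137 mm above the bench, 10 mm in front of the incubator's centre; x points up the slope, y to the incubator's left, z out of the deck at right angles (24 degrees from vertical, leaning to the front: a tool pointing along -z is tilted 24 degrees). Surface x +-104, y +-124 mm; cheeks 3 mm higher
- pocket_floor (a point): floor centre of the one-way pocket in the aluminium block on the deck's left half (deck frame 0, +47, -14 mm), axes as the deck's. 14 mm deep, outline of the violet cassette with 1.5 mm to spare all round: 65 mm along deck x, 93 mm along y, corner at -x, +y (front left) filled in at 45 degrees, notch 19 mm wide and 6 mm deep in the -y wall, centred at x = +12 mm
- pocket_key (a point): point on the pocket floor by the middle of its filled-in corner, (-21, +35, 0) mm from pocket_floor in deck axes: violet_cassette_key comes to lie here
- violet_cassette: loose white cassette with violet grip rib, 60 to 130 g, lying rib up. Body 62 (x) x 90 (y) x 16 mm, origin at the centre of its underside. Corner at -x, +y cut at 45 degrees (20 mm legs); tab 16 mm wide, 6 mm proud on the -y side at x = +12; lower 4 mm tapered in by 3. Rib in the middle: 46 mm along x, 12 wide, 16 to 40 mm above the underside. Pinch it along y, TCP 37 mm above the underside
- violet_cassette_key (a point): middle of the violet cassette's cut corner at its underside: (-21, +35, 0) mm in the cassette's frame. Seated, the cassette's axes are those of the deck, its origin is at pocket_floor and its body stands 2 mm proud of the deck; any other way round it does not go in
- green_cassette: loose cassette of mirrored outline with a green rib (cut corner at -x, -y, tab on +y), otherwise like the violet one; it does not fit the pocket and stays where it lies
- cover (a joint): angle of the smoked clear cover over the pocket: 0 shut, 2.0 rad open against its stop; it swings up and back about a hinge along deck y at its upslope edge. Moves freely: falls shut below about 1.5 rad, falls open beyond 1.85 and stays. 108 mm long, 123 mm wide, 33 mm high over the deck, 140 g. The rib of a cassette that is not seated keeps it from shutting
- cover_hinge (a point): fixed point on the cover's hinge line, in the middle of its width: deck frame (56.5, 47, 5) mm. Shut, cover_grip lies at (-134.5, 0, +19.5) mm from it in deck axes; opening by an angle a turns that offset by +a about deck y
- cover_grip (a point): where to pinch the cover's dark grip lug: a bar 14 mm wide (along deck y), 10 mm thick, standing 36 mm out of the middle of the cover's free edge; the point is 26 mm out, 24.5 mm above the deck when shut (then the lug points down the slope). Pinched along deck y it pivots between the pads, so the tool can keep its direction along deck -z while following the arc
- timer (a joint): angle of the black clockwork timer knob on the deck's right half: 0 run down, 4.4 rad at its stop (fully wound, red mark); grows as it is turned clockwise seen from above the deck. Takes 0.06 to 0.1 N m, growing with the spring; stays where it is left. Starts anywhere from 0 to 0.4 rad
- timer_grip (a point): on the knob's axis (deck frame 0, -72, 31 mm): put the TCP here, finger tips just above the skirt. The knob turns about deck z. Grip bar 44 mm long, 13 mm wide, 10 to 38 mm above the deck, on a skirt 44 mm across, 10 mm high; at 0 the bar lies along deck x, white pointer up the slope. The point turns with the knob, its x axis along the bar to the pointer

How it is judged:
By the outcome, as a careful person would: the job done as asked, in the order asked, and still so for the second after the job is handed in, with the robot touching nothing.
It also fails if it takes over 72 s, if anything falls off the work surface, if the arm or the gripper's body presses on something with over 40 N, if the wrist force passes 120 N, or if a joint passes its speed limit or range.

## Working session

There is one attempt and no reset: what is moved stays moved. The work goes in short steps, Python scripts to look and compute and a tool call to move; the robot and the scene stay as the last step left them, time stands still between calls to the robot, and variables do not carry over. Pictures are saved under pics/ and viewed, at most 10 in all, crops included, and the job is handed in when it is done.

Besides the shell and the picture viewer there is one more tool, called after "Emit:" as a command line: name --argument value ..., lists and objects as JSON in quotes. play_rows: Moves the arm, as the interface text tells. Its arguments: {"type":"object","properties":{"increments":{"type":"array","items":{"type":"array"}},"force":{"type":"number"}},"required":["increments"]}

```bash
mkdir -p pics; ls; cat > h.py <<'E'
from bench import *
import numpy as np, cv2
from scipy.spatial.transform import Rotation as R
def W(s,p): 
    T=np.array(s["world_from_camera"]); return T[:3,:3]@np.array(p)+T[:3,3]
def px(s,p):
    T=np.linalg.inv(np.array(s["world_from_camera"])); c=T[:3,:3]@np.array(p)+T[:3,3]
    u=c[:2]/c[2]; u=u*(1+s["k1"]*(u@u)); K=np.array(s["intrinsics"]); return (K@[u[0],u[1],1])[:2]
def save(s,n): cv2.imwrite(f"pics/{n}.png",cv2.cvtColor(s["color"],cv2.COLOR_RGB2BGR))
E
python3 - <<'E'
from h import *
for c in("scene","side"):
    s=snapshot(c); save(s,c+"0")
    for q in("incubator","deck","pocket_floor","pocket_key","violet_cassette","violet_cassette_key","green_cassette","cover_hinge","cover_grip","timer_grip"):
        r=pinpoint(q,s)
        print(c,q,[(np.round(W(s,d["xyz"])).tolist(),round(d["p"],2)) for d in r[:2]])
print(sense())
E
```

```text
pics
scene incubator [([548.0, -178.0, -1.0], 0.88)]
scene deck [([532.0, -177.0, 139.0], 0.76)]
scene pocket_floor [([491.0, 128.0, -0.0], 0.62), ([541.0, -130.0, 121.0], 0.59)]
scene pocket_key [([525.0, -96.0, 113.0], 0.82)]
scene violet_cassette [([546.0, -177.0, -2.0], 0.65), ([494.0, 130.0, -2.0], 0.57)]
scene violet_cassette_key [([515.0, 95.0, -0.0], 0.8), ([545.0, -176.0, -2.0], 0.73)]
scene green_cassette [([450.0, 282.0, 0.0], 0.57)]
scene cover_hinge [([587.0, -137.0, 164.0], 0.74), ([493.0, 128.0, -2.0], 0.32)]
scene cover_grip [([459.0, -121.0, 127.0], 0.74)]
scene timer_grip [([513.0, -244.0, 165.0], 0.83), ([587.0, -135.0, 161.0], 0.74)]
side incubator [([545.0, -181.0, -2.0], 0.73)]
side deck [([534.0, -173.0, 135.0], 0.65), ([590.0, -135.0, 162.0], 0.57)]
side pocket_floor [([546.0, -134.0, 126.0], 0.88)]
side pocket_key [([530.0, -97.0, 116.0], 0.9)]
side violet_cassette [([492.0, 130.0, 3.0], 0.55)]
side violet_cassette_key [([518.0, 97.0, 2.0], 0.96)]
side green_cassette [([534.0, -171.0, 136.0], 0.73), ([446.0, 273.0, 2.0], 0.66)]
side cover_hinge [([589.0, -135.0, 163.0], 0.84)]
side cover_grip [([457.0, -121.0, 128.0], 0.92), ([508.0, -247.0, 167.0], 0.45)]
side timer_grip [([508.0, -250.0, 168.0], 0.61)]
{'time': 1.1, 'joint_pos': array([-7.22139288e+01,  7.46952443e+00,  8.52672149e+01, -5.37259710e-04,
        8.72601400e+01, -4.89236640e+00]), 'qd': array([-0.02939133,  0.02549205,  0.04767846,  0.04520596, -0.03521479,
       -0.02296501]), 'joint_efforts': array([-3.23636741e-04, -5.69331479e+01, -5.00866878e+01, -2.62585763e-04,
        1.06913816e-03, -1.59794968e-05]), 'tool_pos': array([ 231.36488733, -553.616247  ,  250.01496696]), 'tcp_rot': array([1.79996936e+02, 8.00837871e-04, 2.26784632e+01]), 'ft_force': array([ 0.49936775, -0.56040843,  0.77946508]), 'wrist_torque': array([ 0.02913823, -0.01964965, -0.04189803]), 'grip_force': 0.0, 'finger_gap': 85.62873917912941}
```

View pics/scene0.png

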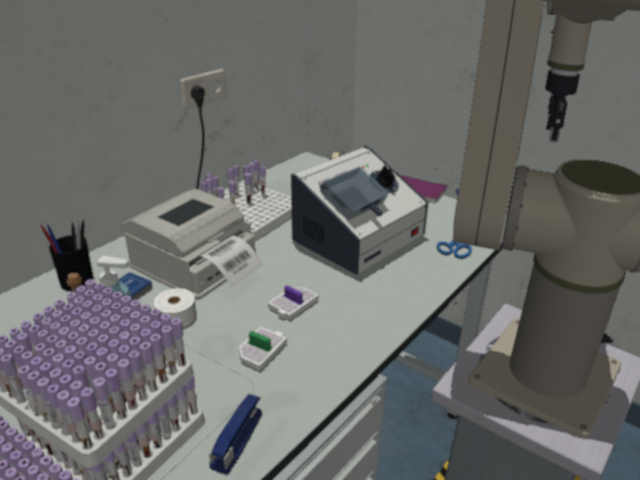

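View pics/side0.png

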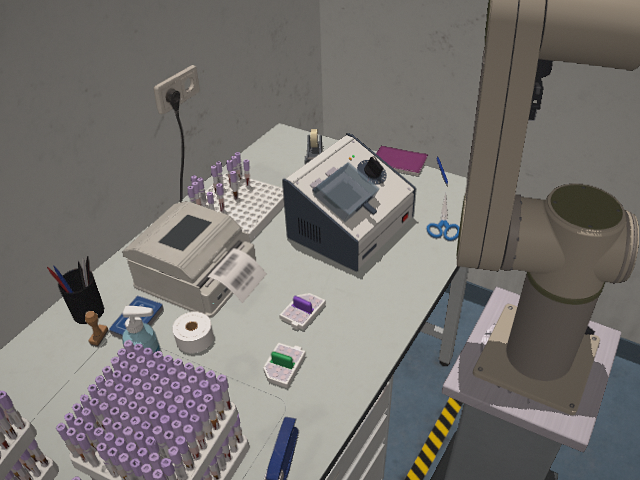

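```bash
cat > fit.py <<'E'
import numpy as np
from scipy.optimize import least_squares
from scipy.spatial.transform import Rotation as R
# deck-frame points
D={'deck':(0,0,0),'pf':(0,47,-14),'pk':(-21,82,-14),'h':(56.5,47,5),'g':(-78,47,24.5),'t':(0,-72,31)}
M=[('deck',(532,-177,139)),('deck',(534,-173,135)),('pf',(541,-130,121)),('pf',(546,-134,126)),('pk',(525,-96,113)),('pk',(530,-97,116)),
('h',(587,-137,164)),('h',(589,-135,163)),('g',(459,-121,127)),('g',(457,-121,128)),('t',(513,-244,165)),('t',(508,-250,168))]
Rd=R.from_euler('y',-24,degrees=True)
def dw(p,v): # deck->world
    return R.from_euler('z',v[2],degrees=True).apply(Rd.apply(p)+[-10,0,137])+[v[0],v[1],0]
f=lambda v:np.concatenate([dw(D[k],v)-m for k,m in M])
s=least_squares(f,[548,-178,-6],loss='soft_l1',f_scale=3)
V=s.x
if __name__=="__main__":
    print(V);print(np.round(f(V).reshape(-1,3),1).tolist())
    for k in D: print(k,np.round(dw(D[k],V),1))
    h=np.array(D['h'])
    for a in np.arange(0,2.01,.2): print(round(a,1),np.round(dw(h+R.from_euler('y',a).apply([-134.5,0,19.5]),V),1))
E
python3 fit.py
```

```text
[ 542.52012671 -178.54041222   -6.78962744]
[[0.6, -0.4, -2.0], [-1.4, -4.4, 2.0], [2.8, -1.4, 3.2], [-2.2, 2.6, -1.8], [3.9, 1.7, 2.7], [-1.1, 2.7, -0.3], [0.4, 0.5, 0.5], [-1.6, -1.5, 1.5], [-1.5, -0.1, 0.7], [0.5, -0.1, -0.3], [-1.4, -3.4, 0.3], [3.6, 2.6, -2.7]]
deck [ 532.6 -177.4  137. ]
pf [ 543.8 -131.4  124.2]
pk [528.9 -94.3 115.7]
h [ 587.4 -136.5  164.5]
g [ 457.5 -121.1  127.7]
t [ 511.6 -247.4  165.3]
0.0 [ 457.5 -121.1  127.7]
0.2 [ 452.8 -120.5  154.4]
0.4 [ 453.5 -120.6  181.5]
0.6 [ 459.5 -121.3  208. ]
0.8 [ 470.6 -122.6  232.7]
1.0 [ 486.4 -124.5  254.7]
1.2 [ 506.2 -126.9  273.1]
1.4 [ 529.2 -129.6  287.2]
1.6 [ 554.6 -132.6  296.4]
1.8 [ 581.2 -135.8  300.3]
2.0 [ 608.1 -139.   298.8]
```

Emit:
play_rows --increments '[[0,[0,0,0],0.103],[0,[0,0,0],0.103],[0,[0,0,0],0.103],[0,[0,0,0],0.103],[0,[0,0,0],0.103],[0,[12.4,-32.6,0],0],[0,[12.4,-32.6,0],0],[0,[12.4,-32.6,0],0],[0,[12.4,-32.6,0],0],[0,[12.4,-32.6,0],0],[0,[12.4,-32.6,0],0],[0,[12.4,-32.6,0],0]]'

```text
time: 2.1
tool_pos: [345.1, -335.9, 250.1]
tcp_rot: [180.0, -0.0, -6.8]
ft_force: [0.9, -0.4, 0.8]
finger_gap: 43.2
grip_force: 0.0
```

Emit:
play_rows --increments '[[0,[12.4,-32.6,0],0],[0,[12.4,-32.6,0],0],[0,[12.4,-32.6,0],0],[0,[12.4,-32.6,0],0],[0,[12.4,-32.6,0],0],[0,[12.4,-32.6,0],0],[0,[12.4,-32.6,0],0],[0,[0,0,30],0],[0,[0,0,30],0],[0,[0,0,0],0]]'

```text
time: 2.93
tool_pos: [455.1, -119.0, 184.2]
tcp_rot: [-179.9, 0.5, -6.7]
ft_force: [-1.0, 0.2, -0.9]
finger_gap: 42.7
grip_force: 0.0
```

```bash
python3 - <<'E'
from h import *
s=snapshot("wrist"); save(s,"w1")
for q in("cover_grip","cover_hinge","pocket_floor","timer_grip","pocket_key"):
    print(q,[(np.round(W(s,d["xyz"]),1).tolist(),round(d["p"],2)) for d in pinpoint(q,s)[:2]])
t=sense();print(t["time"],t["tool_pos"],t["tcp_rot"],t["finger_gap"],t["ft_force"])
E
```

```text
cover_grip [([456.2, -122.8, 131.5], 0.9)]
cover_hinge [([532.7, -176.8, 137.7], 0.21)]
pocket_floor []
timer_grip []
pocket_key []
3.2333 [ 459.04763116 -121.98447419  192.28411447] [179.95373146  -0.18959006  -6.88633872] 42.68733450493377 [ 0.27094807 -0.08025932  0.40701284]
```

Emit:
play_rows --increments '[[0,[0,0,20],0],[0,[0,0,20],0],[0,[0,0,12],0],[0,[0,0,7],0],[-1,[0,0,0],0],[-1,[0,0,0],0],[-1,[0,0,0],0],[-1,[0,0,0],0],[-1,[0,0,0],0]]' --force 25

```text
time: 3.98
tool_pos: [458.5, -121.6, 132.0]
tcp_rot: [179.9, -0.1, -6.8]
ft_force: [-1.3, -2.2, 2.4]
finger_gap: 13.4
grip_force: 28.2
```

Emit:
play_rows --increments '[[-1,[-3.6,0,-16.6],0],[-1,[-1.5,0,-16.9],0],[-1,[0.7,0,-17],0],[-1,[2.8,0,-16.8],0],[-1,[4.8,0,-16.3],0],[-1,[6.8,0,-15.6],0],[-1,[8.7,0,-14.6],0],[-1,[10.5,0,-13.4],0]]'

```text
time: 4.65
tool_pos: [487.2, -124.8, 259.4]
tcp_rot: [180.0, -0.0, -6.8]
ft_force: [1.5, -2.8, -4.6]
finger_gap: 13.7
grip_force: 25.1
```

Emit:
play_rows --increments '[[-1,[12.1,0,-12],0],[-1,[13.5,0,-10.4],0],[-1,[14.6,0,-8.6],0],[-1,[15.6,0,-6.7],0],[-1,[16.3,0,-4.7],0],[-1,[16.8,0,-2.7],0],[-1,[17,0,-0.6],0],[-1,[16,0,1.6],0],[-1,[0,0,0],0]]'

```text
time: 5.4
tool_pos: [610.5, -138.6, 303.3]
tcp_rot: [-179.9, -0.2, -6.8]
ft_force: [1.2, 2.3, 5.7]
finger_gap: 13.3
grip_force: 27.0
```

Emit:
play_rows --increments '[[0,[0,0,0],0],[0,[0,0,0],0],[0,[0,0,0],0],[0,[0,0,-15],0],[0,[0,0,-20],0],[0,[0,0,-25],0],[0,[-18.6,-31.5,0],0],[0,[-18.6,-31.5,0],0],[0,[-18.6,-31.5,0],0],[0,[-18.6,-31.5,0],0],[0,[-18.6,-31.5,0],0],[0,[-18.6,-31.5,0],0]]'

```text
time: 6.4
tool_pos: [518.3, 63.0, 362.4]
tcp_rot: [-180.0, -0.0, -6.9]
ft_force: [0.4, 0.2, 0.4]
finger_gap: 42.5
grip_force: 0.0
```

Emit:
play_rows --increments '[[0,[-18.6,-31.5,0],0],[0,[-18.6,-31.5,0],0],[0,[0,0,40],-0.11],[0,[0,0,40],-0.11],[0,[0,0,40],0],[0,[0,0,40],0],[0,[0,0,30],0],[0,[0,0,0],0]]'

```text
time: 7.07
tool_pos: [485.2, 128.0, 164.8]
tcp_rot: [180.0, 0.7, 5.8]
ft_force: [-0.1, -0.3, -0.0]
finger_gap: 42.4
grip_force: 0.0
```

```bash
python3 - <<'E'
from h import *
for c in("wrist","scene","side"):
    s=snapshot(c); save(s,c+"2")
    for q in("violet_cassette","violet_cassette_key","cover_grip","pocket_floor","pocket_key","cover_hinge"):
        print(c,q,[(np.round(W(s,d["xyz"]),1).tolist(),round(d["p"],2)) for d in pinpoint(q,s)[:2]])
    if c=="wrist":
        m=(cv2.cvtColor(s["color"],cv2.COLOR_RGB2HSV)); m=((m[...,0]>125)&(m[...,0]<150)&(m[...,1]>90)).astype(np.uint8)
        m=cv2.morphologyEx(m,cv2.MORPH_OPEN,np.ones((5,5))); ys,xs=np.nonzero(m); print("rib",len(xs),cv2.minAreaRect(np.c_[xs,ys].astype(np.float32)))
        print([px(s,p) for p in([492,129,40],[492,129,16])])
t=sense();print(t["time"],t["tool_pos"],t["tcp_rot"],t["finger_gap"],t["ft_force"],t["joint_pos"])
E
```

```text
wrist violet_cassette [([494.7, 128.7, -6.3], 0.73)]
wrist violet_cassette_key [([516.5, 101.8, 1.1], 0.59)]
wrist cover_grip []
wrist pocket_floor []
wrist pocket_key []
wrist cover_hinge []
rib 1634 ((318.5384521484375, 220.3076934814453), (23.794902801513672, 72.21961975097656), 7.4958577156066895)
[array([318.64747308, 229.29693551]), array([318.71558915, 221.48171478])]
scene violet_cassette [([492.6, 125.3, 0.4], 0.57)]
scene violet_cassette_key [([514.8, 95.9, 1.9], 0.85)]
scene cover_grip [([611.5, -136.7, 297.5], 0.97), ([514.6, 95.4, -2.3], 0.48)]
scene pocket_floor [([544.3, -125.2, 125.7], 0.87)]
scene pocket_key []
scene cover_hinge [([585.7, -137.5, 164.0], 0.89)]
side violet_cassette [([542.8, -179.3, -1.2], 0.74), ([492.7, 129.9, -0.7], 0.58)]
side violet_cassette_key []
side cover_grip []
side pocket_floor [([544.9, -133.5, 128.4], 0.69), ([491.9, 128.8, -1.5], 0.45)]
side pocket_key [([530.3, -97.1, 116.6], 0.7)]
side cover_hinge [([589.8, -135.8, 164.9], 0.95)]
8.1167 [490.20204485 128.84567959 172.21447981] [-1.79998716e+02  8.94386671e-03  5.77467673e+00] 42.75706438478588 [0.03113009 0.57695532 0.015456  ] [ 8.92775838e+00 -4.12963767e+00  1.05330835e+02  1.80870914e-03
  7.88076628e+01  9.31527305e+01]
```

View pics/wrist2.png

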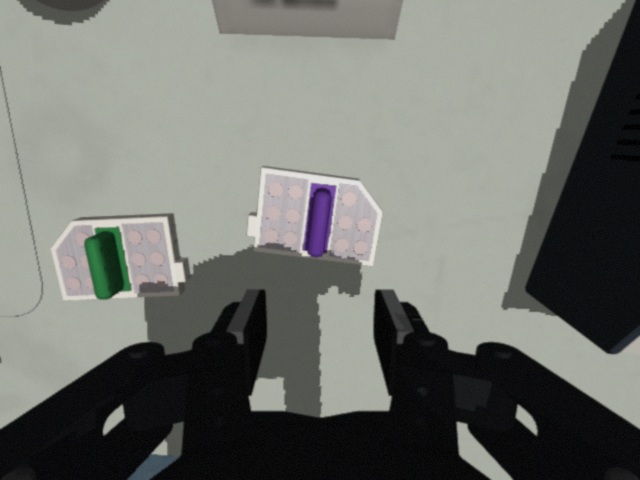

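View pics/side2.png

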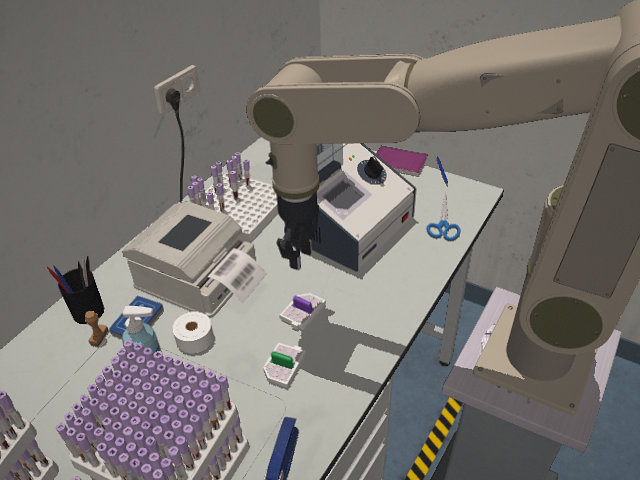

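```bash
cat >> h.py <<'E'
from scipy.optimize import minimize
OUT=np.array([(31,45),(-11,45),(-31,25),(-31,-45),(4,-45),(4,-51),(20,-51),(20,-45),(31,-45)],float)
def sil(s,x,y,yaw):
    r=R.from_euler('z',yaw,degrees=True); m=np.zeros((480,640),np.uint8)
    def tr(o,z): return np.array([px(s,r.apply([a,b,z])+[x,y,0]) for a,b in o])
    for o,z0,z1 in((OUT,4,16),):
        lo,hi=tr(o,z0),tr(o,z1)
        for i in range(len(o)):
            j=(i+1)%len(o); cv2.fillConvexPoly(m,np.round(16*np.array([lo[i],lo[j],hi[j],hi[i]])).astype(np.int32),1,cv2.LINE_8,4)
        cv2.fillPoly(m,[np.round(16*hi).astype(np.int32)],1,cv2.LINE_8,4)
    rb=np.array([(23,6),(23,-6),(-23,-6),(-23,6)]); q=np.r_[tr(rb,16),tr(rb,40)].astype(np.float32)
    cv2.fillConvexPoly(m,np.round(16*cv2.convexHull(q)).astype(np.int32),1,cv2.LINE_8,4)
    return m>0
def fitc(s,x0):
    M=regions_of("violet_cassette",s)[0]["mask"]
    f=lambda v:-(sil(s,*v)&M).sum()/(sil(s,*v)|M).sum()
    return min((minimize(f,x0+np.array([0,0,d]),method='Nelder-Mead',options=dict(initial_simplex=x0+np.array([[0,0,d],[5,0,d],[0,5,d],[0,0,d+5]]),maxiter=150)) for d in(-4,4)),key=lambda o:o.fun)
E
python3 - <<'E'
from h import *
for c in ("wrist","side","scene"):
    s=snapshot(c); o=fitc(s,np.array([492,128,181.])); print(c,o.x,o.fun)
E
```

```text
wrist [494.49225821 129.63159879 177.59080663] -0.9690649635764894
side [495.09385039 129.89769039 177.00084913] -0.9511545293072824
scene [493.31863923 131.59299407 178.08769017] -0.9547471162377995
```

Emit:
play_rows --increments '[[0,[0,0,0],0.072],[0,[0,0,0],0.072],[0,[4.2,-1.4,30],0],[0,[0,0,35],0],[0,[0,0,35],0],[0,[0,0,22],0],[0,[0,0,12],0],[-1,[0,0,0],0],[-1,[0,0,0],0],[-1,[0,0,0],0],[-1,[0,0,0],0],[-1,[0,0,0],0]]' --force 30

```text
time: 9.42
tool_pos: [495.8, 130.3, 40.0]
tcp_rot: [-180.0, -0.2, -2.5]
ft_force: [0.5, 0.0, -1.2]
finger_gap: 11.0
grip_force: 34.7
```

Emit:
play_rows --increments '[[-1,[0,0,-20],0],[-1,[0,0,-35],0],[-1,[0,0,-40],-0.1227],[-1,[0,0,-40],-0.1227],[-1,[0,0,-40],-0.1227],[-1,[0,0,-35],-0.1227],[-1,[0,0,0],-0.1227],[-1,[0,0,0],-0.1227],[-1,[0,0,0],-0.1227],[-1,[0,0,0],-0.1227],[-1,[0,0,0],-0.1227],[-1,[0,0,0],-0.1227]]'

```text
time: 10.42
tool_pos: [494.6, 130.1, 249.3]
tcp_rot: [179.9, -0.0, 68.2]
ft_force: [0.3, 0.4, -1.2]
finger_gap: 11.2
grip_force: 34.7
```

Emit:
play_rows --increments '[[-1,[0,0,0],-0.1227],[-1,[0,0,0],-0.1227],[-1,[0,0,0],-0.1227],[-1,[0,0,0],-0.1227],[-1,[0,0,0],-0.1227],[-1,[0,0,0],-0.1227],[-1,[0,0,0],-0.1227],[-1,[0,0,0],-0.1227],[-1,[0,0,0],-0.1227],[-1,[0,0,0],-0.1227],[-1,[0,0,0],-0.1227],[-1,[0,0,0],-0.1227]]'

```text
time: 11.42
tool_pos: [494.7, 130.1, 249.3]
tcp_rot: [180.0, 0.1, 152.5]
ft_force: [1.0, -0.1, -1.1]
finger_gap: 11.2
grip_force: 34.7
```

Emit:
play_rows --increments '[[-1,[0,0,0],-0.1227],[-1,[0,0,0],-0.1227],[-1,[0,0,0],-0.1227],[-1,[0,0,0],0],[-1,[0,0,0],0]]'

```text
time: 11.83
tool_pos: [494.6, 130.1, 249.0]
tcp_rot: [180.0, 0.1, 173.1]
ft_force: [0.5, 0.3, -0.6]
finger_gap: 11.3
grip_force: 34.7
```

```bash
python3 - <<'E'
from h import *
from fit import *
t=sense();print(t["time"],t["tool_pos"],t["tcp_rot"],t["finger_gap"],t["ft_force"],t["joint_pos"])
s=snapshot("side")
for q in ("pocket_floor","pocket_key","cover_hinge"): print(q,[(np.round(W(s,d["xyz"]),1).tolist(),round(d["p"],2)) for d in pinpoint(q,s)[:2]])
# pocket outline projected (deck surface), drawn
p=[(-32.5+21,93.5),(-32.5,72),( -32.5,.5),(2.5,.5),(2.5,-5.5),(21.5,-5.5),(21.5,.5),(32.5,.5),(32.5,93.5)]
for c in("side","scene"):
    s=snapshot(c); im=s["color"].copy()
    big=cv2.resize(im,None,fx=5,fy=5,interpolation=cv2.INTER_CUBIC)
    q=np.array([(px(s,dw((a,b,0),V))+.5)*5 for a,b in p]).astype(int)
    cv2.polylines(big,[q.reshape(-1,1,2)],True,(255,0,0),1)
    cx,cy=q.mean(0).astype(int); cv2.imwrite(f"pics/pock_{c}.png",big[cy-250:cy+250,max(0,cx-300):cx+300,::-1])
print(dw((-66.3,47,39),V),dw((-1.3,47,25),V))
E
```

```text
11.8333 [494.62693908 130.08148561 249.01970817] [1.79982500e+02 6.18862146e-02 1.73054220e+02] 11.270623956144068 [ 0.51088518  0.2839817  -0.58489292] [ 8.98921968e+00 -6.38418850e+00  9.93125827e+01 -1.63578412e-04
  8.70072931e+01 -7.40650013e+01]
pocket_floor [([544.3, -135.3, 126.0], 0.63)]
pocket_key []
cover_hinge [([590.7, -134.9, 164.0], 0.68), ([527.2, -94.3, 113.2], 0.58)]
[ 462.25201684 -121.65181491  145.66163341] [ 526.87041051 -129.34522756  159.30987881]
```

View pics/pock_side.png

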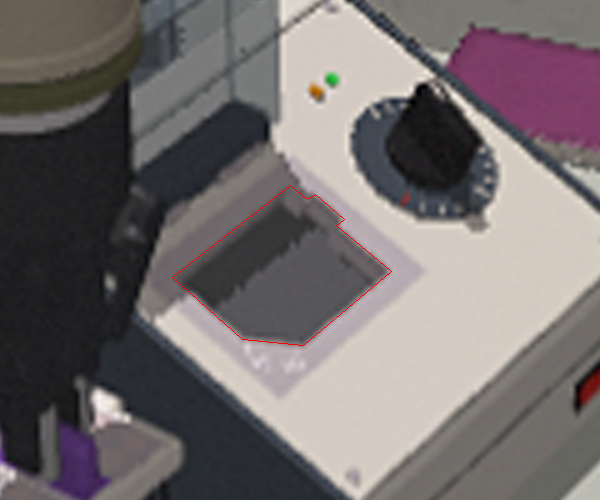

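Emit:
play_rows --increments '[[-1,[-1.4,-31.7,0],0],[-1,[-1.4,-31.7,0],0],[-1,[-1.4,-31.7,0],0],[-1,[-1.4,-31.7,0],0],[-1,[-1.4,-31.7,0],0],[-1,[-1.4,-31.7,0],0],[-1,[-1.4,-31.7,0],0],[-1,[-1.4,-31.7,0],0],[-1,[0,0,35],0],[-1,[0,0,30],0],[-1,[0,0,15],0],[-1,[0,0,0],0]]'

```text
time: 13.13
tool_pos: [473.1, -122.4, 163.7]
tcp_rot: [179.9, -0.4, 173.2]
ft_force: [-0.9, -0.7, -0.8]
finger_gap: 11.3
grip_force: 34.7
```

Emit:
play_rows --increments '[[-1,[0,0,4],0],[-1,[0,0,2],0],[-1,[0,0,2],0],[-1,[0,0,0],0],[-1,[0,0,0],0]]'

```text
time: 13.55
tool_pos: [477.0, -123.4, 162.2]
tcp_rot: [-180.0, 0.2, 173.3]
ft_force: [-1.8, -0.6, 4.9]
finger_gap: 11.3
grip_force: 35.5
```

Emit:
play_rows --increments '[[-1,[2.7,0,2.1],0],[-1,[2.5,0,2.3],0],[-1,[2.3,0,2.5],0],[-1,[2.2,0,2.6],0],[-1,[2.0,0,2.8],0],[-1,[1.8,0,2.9],0],[-1,[0,0,1],0],[-1,[0,0,0],0]]'

```text
time: 14.22
tool_pos: [463.9, -122.0, 146.4]
tcp_rot: [-179.9, 0.2, 173.3]
ft_force: [-2.8, 1.2, 8.8]
finger_gap: 11.0
grip_force: 38.9
```

```bash
python3 - <<'E'
from h import *
t=sense();print(t["time"],t["tool_pos"],t["tcp_rot"],t["finger_gap"],t["ft_force"])
for c in("side",):
    s=snapshot(c); im=s["color"]
    big=cv2.resize(im,None,fx=5,fy=5,interpolation=cv2.INTER_CUBIC)
    cx,cy=(5*px(s,[480,-122,140])).astype(int); cv2.imwrite(f"pics/p3_{c}.png",big[cy-300:cy+200,max(0,cx-300):cx+300,::-1])
E
```

```text
14.2167 [ 463.88002923 -121.99829157  146.41897165] [-179.93784047    0.21924566  173.28834716] 10.953859402793102 [-2.83806338  1.23029469  8.76987411]
```

View pics/p3_side.png

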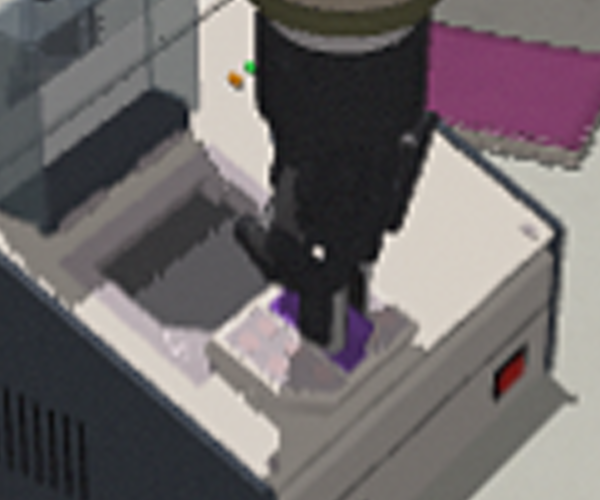

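Emit:
play_rows --increments '[[-1,[0,0,1.5],0],[-1,[0,0,0],0],[-1,[0,0,-1.5],0],[-1,[2.4,0,-5.5],0],[-1,[-11.8,0,-5.2],0],[-1,[-11.8,0,-5.2],0],[-1,[-11.8,0,-5.3],0],[-1,[-11.8,0,-5.2],0],[-1,[-11.8,0,-5.3],0],[-1,[0,0,0],0],[-1,[0,0,0],0],[-1,[0,0,0],0]]'

```text
time: 15.27
tool_pos: [518.0, -127.9, 175.4]
tcp_rot: [180.0, -0.1, 173.3]
ft_force: [-0.4, 1.1, -1.0]
finger_gap: 11.1
grip_force: 38.0
```

```bash
python3 - <<'E'
from h import *
from fit import *
t=sense();print(t["time"],t["tool_pos"],t["tcp_rot"],t["finger_gap"],t["ft_force"])
rel=lambda w:Rd.inv().apply(R.from_euler('z',-V[2],degrees=True).apply(np.array(w)-[V[0],V[1],0])-[-10,0,137])
print("deck tcp",rel(t["tool_pos"]))
for c in("side","scene","wrist"):
    s=snapshot(c)
    for q in("violet_cassette","violet_cassette_key"):
        print(c,q,[(np.round(rel(W(s,d["xyz"])),1).tolist(),round(d["p"],2)) for d in pinpoint(q,s)[:2]])
    if c!="scene":
        big=cv2.resize(s["color"],None,fx=4,fy=4,interpolation=cv2.INTER_CUBIC) if c=="side" else s["color"]
        if c=="side":
            cx,cy=(4*px(s,[535,-130,140])).astype(int); big=big[cy-200:cy+200,cx-200:cx+200]
        else: cv2.imwrite("pics/w4.png",big[...,::-1])
        if c=="side": cv2.imwrite("pics/p4.png",big[...,::-1])
a=cv2.imread("pics/p4.png");b=cv2.resize(cv2.imread("pics/w4.png"),(400,300)); cv2.imwrite("pics/c4.png",np.hstack([a,np.vstack([b,np.zeros((100,400,3),np.uint8)])]))
E
```

```text
15.2667 [ 518.04710475 -127.94295014  175.38679625] [ 1.79989752e+02 -5.87147080e-02  1.73288715e+02] 11.147503989701523 [-0.43577596  1.13866347 -1.0458613 ]
deck tcp [-2.91634108 47.34931484 43.31801849]
side violet_cassette [([-4.9, 44.9, 7.8], 0.81)]
side violet_cassette_key []
scene violet_cassette [([-3.7, 48.6, 4.4], 0.74)]
scene violet_cassette_key [([-25.7, 85.1, 6.5], 0.72)]
wrist violet_cassette [([-1.3, 46.0, 5.5], 0.71)]
wrist violet_cassette_key [([-25.5, 90.0, 4.7], 0.84)]
```

View pics/c4.png

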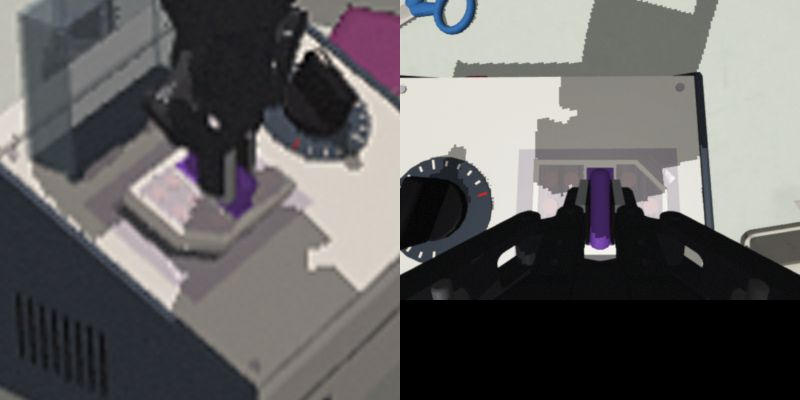

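Emit:
play_rows --increments '[[-1,[-2.7,0,-1.2],0],[-1,[-1.2,0,2.6],0],[-1,[-1.2,0,2.6],0],[-1,[-1.2,0,2.6],0],[-1,[-1.2,0,2.6],0],[-1,[0,0,0],0],[-1,[0,0,0],0]]'

```text
time: 16.3
tool_pos: [526.0, -128.9, 166.1]
tcp_rot: [180.0, -0.1, 173.3]
ft_force: [0.4, -0.5, -1.5]
finger_gap: 11.2
grip_force: 38.0
```

Emit:
play_rows --increments '[[-1,[-1,0,2.2],0],[-1,[-1,0,2.2],0],[-1,[-0.6,0,1.4],0],[-1,[0,0,0],0],[-1,[0,0,0],0]]'

```text
time: 16.72
tool_pos: [528.7, -129.3, 160.6]
tcp_rot: [180.0, -0.0, 173.3]
ft_force: [0.1, -0.4, -0.2]
finger_gap: 11.0
grip_force: 38.0
```

Emit:
play_rows --increments '[[-1,[-0.6,0,1.4],0],[-1,[-0.4,0,1],0],[-1,[-0.4,0,1],0],[-1,[0,0,0],0],[-1,[0,0,0],0]]'

```text
time: 17.13
tool_pos: [529.5, -129.5, 159.2]
tcp_rot: [-180.0, -0.1, 173.3]
ft_force: [-13.9, 2.6, 15.3]
finger_gap: 11.5
grip_force: 40.5
```

```bash
python3 - <<'E'
from h import *
from fit import *
t=sense();print(t["time"],t["tool_pos"],t["ft_force"],t["wrist_torque"])
rel=lambda w:Rd.inv().apply(R.from_euler('z',-V[2],degrees=True).apply(np.array(w)-[V[0],V[1],0])-[-10,0,137])
print("deck tcp",rel(t["tool_pos"]))
E
```

```text
17.1333 [ 529.5389607  -129.483513    159.20693349] [-13.85926869   2.63025211  15.2679322 ] [ 0.47060788  1.74716927 -0.01541296]
deck tcp [ 1.09380878 47.17817159 23.82151999]
```

Emit:
play_rows --increments '[[0,[0,0,0],0],[0,[0,0,0],0],[0,[0,0,0],0],[0,[0,0,-10],0],[0,[0,0,-20],0],[0,[0,0,-30],0],[0,[0,0,-30],0],[0,[0,0,0],0]]'

```text
time: 17.8
tool_pos: [533.2, -130.5, 255.4]
tcp_rot: [-179.9, 0.6, 173.3]
ft_force: [0.9, -1.0, 0.9]
finger_gap: 42.6
grip_force: 0.0
```

```bash
cat > seat.py <<'E'
from h import *
from fit import *
from scipy.optimize import minimize
rel=lambda w:Rd.inv().apply(R.from_euler('z',-V[2],degrees=True).apply(np.array(w)-[V[0],V[1],0])-[-10,0,137])
t=sense();print(t["time"],t["tool_pos"],t["finger_gap"])
for c in("side","scene","wrist"):
    s=snapshot(c)
    for q in("violet_cassette","violet_cassette_key"):
        print(c,q,[(np.round(rel(W(s,d["xyz"])),1).tolist(),round(d["p"],2)) for d in pinpoint(q,s)[:2]])
    big=cv2.resize(s["color"],None,fx=5,fy=5,interpolation=cv2.INTER_CUBIC)
    P=lambda o,z:np.array([5*(px(s,dw((a,b+47,z),V))+.5) for a,b in o]).astype(int).reshape(-1,1,2)
    cv2.polylines(big,[P(OUT,2)],True,(255,0,0),1)
    cv2.polylines(big,[P([(23,6),(23,-6),(-23,-6),(-23,6)],26)],True,(0,255,0),1)
    cx,cy=P([(0,0)],10)[0,0]; x0,y0=max(0,cx-200),max(0,cy-200); b=big[y0:y0+400,x0:x0+400]
    if c=="wrist": b=cv2.resize(big,(533,400))
    cv2.imwrite(f"pics/s_{c}.png",b[...,::-1])
cv2.imwrite("pics/seat.png",np.hstack([cv2.imread("pics/s_side.png")[:, :267*2][:, :300],cv2.imread("pics/s_wrist.png")[:, :500]]))
E
python3 seat.py
```

```text
17.8 [ 533.15397619 -130.47131092  255.44266023] 42.55614540892713
side violet_cassette [([1.0, 48.1, -12.8], 0.83), ([-23.1, 81.4, -13.3], 0.67)]
side violet_cassette_key [([-20.0, 83.0, -12.7], 0.7), ([128.6, 44.4, 119.7], 0.49)]
scene violet_cassette [([-2.1, 43.3, -15.5], 0.65), ([128.7, 50.2, 115.3], 0.41)]
scene violet_cassette_key [([-19.1, 84.6, -15.2], 0.8), ([-43.8, -0.2, -132.1], 0.62)]
wrist violet_cassette []
wrist violet_cassette_key [([-18.9, 86.7, -13.6], 0.63)]
```

View pics/seat.png

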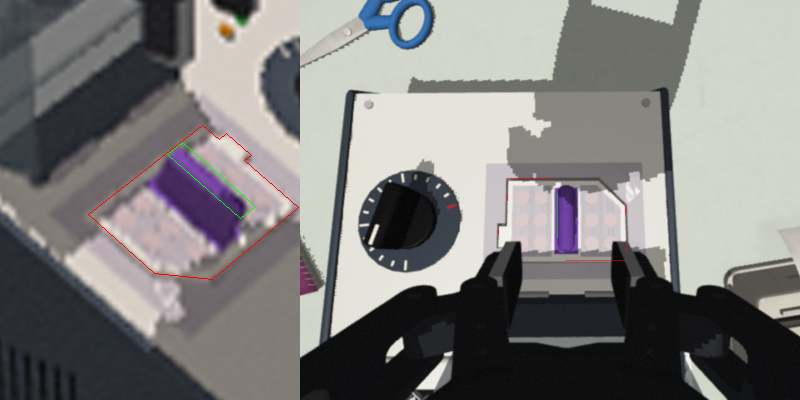

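Emit:
play_rows --increments '[[0,[0,0,-38],0],[0,[0,0,-38],0],[0,[0,0,-38],0],[0,[0,0,0],0],[0,[0,0,0],0],[0,[0,0,0],0]]'

```text
time: 18.75
tool_pos: [530.1, -129.5, 360.8]
tcp_rot: [180.0, -0.0, 173.3]
ft_force: [-0.2, -0.2, -1.1]
finger_gap: 42.6
grip_force: 0.0
```

Emit:
play_rows --increments '[[0,[-20.2,0.1,0],0],[0,[-20.2,0.1,0],0],[0,[-20.2,0.1,0],0],[0,[-20.2,0.1,0],0],[0,[0,0,0],0],[0,[0,0,25],0],[0,[0,0,25],0],[0,[0,0,8],0],[-1,[0,0,0],0],[-1,[0,0,0],0],[-1,[0,0,0],0],[-1,[0,0,0],0]]' --force 25

```text
time: 19.75
tool_pos: [610.2, -138.5, 304.0]
tcp_rot: [180.0, -0.0, 173.3]
ft_force: [-2.8, 0.8, -4.6]
finger_gap: 13.1
grip_force: 28.6
```

Emit:
play_rows --increments '[[-1,[0,0,0],0]]'

```text
time: 19.83
tool_pos: [610.2, -138.5, 304.0]
tcp_rot: [180.0, -0.0, 173.3]
ft_force: [-1.9, 1.1, -4.6]
finger_gap: 13.2
grip_force: 28.7
```

Emit:
play_rows --increments '[[-1,[16,0,-1.6],0],[-1,[17,0,0.6],0],[-1,[16.8,0,2.7],0],[-1,[16.3,0,4.7],0],[-1,[15.6,0,6.7],0],[-1,[14.6,0,8.6],0],[-1,[13.5,0,10.4],0],[-1,[12.1,0,12],0]]'

```text
time: 20.5
tool_pos: [490.1, -125.1, 263.1]
tcp_rot: [-179.9, 0.4, 173.3]
ft_force: [-4.4, -1.4, 6.6]
finger_gap: 13.5
grip_force: 31.3
```

Emit:
play_rows --increments '[[-1,[10.5,0,13.4],0],[-1,[8.7,0,14.6],0],[-1,[6.8,0,15.6],0],[-1,[4.8,0,16.3],0],[-1,[2.8,0,16.8],0],[-1,[0.7,0,17],0],[-1,[-1.5,0,14],0],[-1,[-3.2,0,12],0],[-1,[0,0,0],0],[-1,[0,0,0],0]]'

```text
time: 21.33
tool_pos: [459.1, -121.6, 139.6]
tcp_rot: [-179.9, -0.1, 173.3]
ft_force: [-8.6, -3.6, -1.4]
finger_gap: 13.5
grip_force: 34.3
```

Emit:
play_rows --increments '[[-1,[-1,0,3],0],[-1,[-1,0,3],0],[-1,[-0.5,0,2],0],[-1,[0,0,1],0],[-1,[0,0,0],0]]'

```text
time: 21.75
tool_pos: [461.6, -121.9, 131.0]
tcp_rot: [-179.9, -0.1, 173.3]
ft_force: [-8.4, -3.0, -2.1]
finger_gap: 13.3
grip_force: 35.1
```

Emit:
play_rows --increments '[[-1,[1.5,0,1.5],0],[-1,[0,0,1.5],0],[-1,[0,0,0],0]]'

```text
time: 22.0
tool_pos: [461.9, -122.0, 129.7]
tcp_rot: [-179.9, 0.2, 173.3]
ft_force: [-5.6, -3.5, 6.3]
finger_gap: 13.1
grip_force: 35.9
```

Emit:
play_rows --increments '[[-0.3,[0,0,0],0],[-0.3,[0,0,0],0],[-0.3,[0,0,-10],0],[-0.3,[0,0,-25],0],[-0.3,[0,0,-35],0],[-0.3,[0,0,-35],0],[-0.3,[0,0,0],0],[-0.3,[0,0,0],0]]'

```text
time: 22.67
tool_pos: [463.0, -121.5, 236.6]
tcp_rot: [-179.9, 0.4, 173.3]
ft_force: [0.0, -0.2, -0.4]
finger_gap: 29.7
grip_force: 0.0
```

```bash
python3 - <<'E'
from h import *
from fit import *
rel=lambda w:Rd.inv().apply(R.from_euler('z',-V[2],degrees=True).apply(np.array(w)-[V[0],V[1],0])-[-10,0,137])
t=sense();print(t["time"],t["tool_pos"],t["tcp_rot"],t["finger_gap"],t["joint_pos"])
for c in("side","scene","wrist"):
    s=snapshot(c); save(s,"k_"+c)
    for q in("cover_grip","timer_grip"):
        print(c,q,[(np.round(rel(W(s,d["xyz"])),1).tolist(),round(d["p"],2)) for d in pinpoint(q,s)[:2]])
    b=cv2.resize(s["color"],None,fx=4,fy=4,interpolation=cv2.INTER_CUBIC)
    cx,cy=(4*px(s,dw((0,-10,30),V))).astype(int) if c!="wrist" else (0,0)
    if c=="side": A=b[cy-200:cy+200,cx-200:cx+200]
    if c=="wrist": B=cv2.resize(s["color"],(400,300)); B=np.vstack([B,0*B[:100]])
cv2.imwrite("pics/c5.png",np.hstack([A,B])[...,::-1])
E
```

```text
22.6667 [ 463.00980514 -121.45640793  236.57840981] [-179.91929077    0.39469501  173.29146273] 29.71035593350287 [-2.08520525e+01 -1.16989404e+01  1.05365385e+02  1.82267744e-02
  8.59311037e+01 -1.04144467e+02]
side cover_grip [([-78.5, 48.8, 21.5], 0.84)]
side timer_grip [([3.8, -72.1, 35.0], 0.54)]
scene cover_grip [([-78.3, 45.5, 19.4], 0.63)]
scene timer_grip [([2.6, -66.8, 31.5], 0.6)]
wrist cover_grip [([-78.6, 45.5, 25.0], 0.72)]
wrist timer_grip [([0.3, -71.9, 33.3], 0.84)]
```

View pics/c5.png

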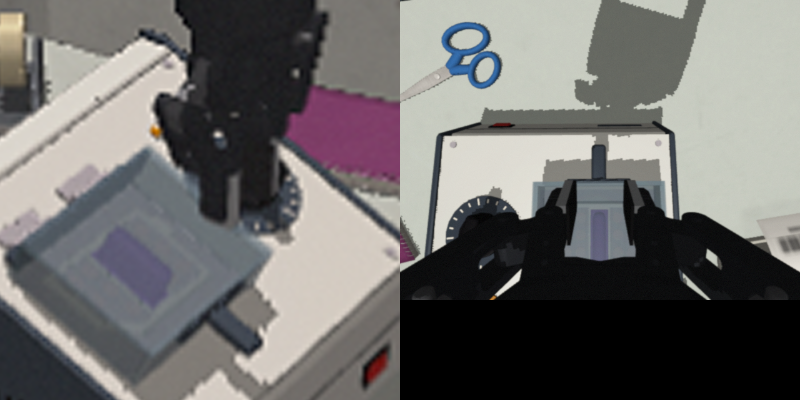

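Emit:
play_rows --increments '[[0,[-13.1,-23.9,0],0],[0,[-13.1,-23.9,0],0],[0,[-13.1,-23.9,0],0],[0,[-13.1,-23.9,0],0],[0,[-13.1,-23.9,0],0],[0,[0,0,0],0.1],[0,[0,0,0],0.1],[0,[0,0,20],0],[0,[0,0,0],0],[0,[0,0,0],0]]'

```text
time: 23.95
tool_pos: [511.1, -246.7, 211.0]
tcp_rot: [180.0, -0.2, 161.9]
ft_force: [-0.7, 0.6, 0.7]
finger_gap: 42.6
grip_force: 0.0
```

Emit:
play_rows --increments '[[0,[-3,0,18],0],[0,[0,0,12],0],[0,[0,0,6],0],[0,[0,0,0],0],[-0.43,[0,0,0],0],[-0.43,[0,0,0],0],[-0.43,[0,0,0],0],[-0.43,[0,0,0],0]]'

```text
time: 24.62
tool_pos: [515.3, -248.5, 177.5]
tcp_rot: [-180.0, 0.1, 161.8]
ft_force: [-0.3, -0.5, 0.1]
finger_gap: 24.7
grip_force: 0.0
```

Emit:
play_rows --increments '[[-0.43,[0,0,2],0.1],[-0.43,[0,0,0],0.1],[-0.43,[0,0,0],0.1],[-0.43,[0,0,0],0.1],[-0.43,[0,0,0],0.1],[-0.43,[0,0,0],0.1],[-0.43,[0,0,0],0.1],[-0.43,[0,0,0],0.1],[-0.43,[0,0,0],0.1],[-0.43,[0,0,0],0.1],[-0.43,[0,0,0],0.1],[-0.43,[0,0,0],0.1]]' --force 30

```text
time: 25.62
tool_pos: [514.9, -248.7, 175.3]
tcp_rot: [180.0, 0.1, 92.8]
ft_force: [-2.9, -2.5, 2.6]
finger_gap: 24.6
grip_force: 3.5
```

```bash
python3 - <<'E'
from h import *
t=sense();print(t["time"],t["tool_pos"],t["tcp_rot"],t["finger_gap"],t["grip_force"],t["ft_force"],t["wrist_torque"],t["joint_pos"][5])
E
```

```text
25.6167 [ 514.89953011 -248.68477328  175.31781155] [1.79988036e+02 5.95708376e-02 9.27833483e+01] 24.613107099467037 3.4539653034880757 [-2.92925542 -2.45024832  2.63562608] [-0.29417828  0.42338854  0.10640484] -33.66572719682839
```

Emit:
play_rows --increments '[[-0.43,[0,0,0],0.1],[-0.43,[0,0,0],0.1],[-0.43,[0,0,0],0.1],[-0.43,[0,0,0],0.1],[-0.43,[0,0,0],0.1],[-0.43,[0,0,0],0.1],[-0.43,[0,0,0],0.1],[-0.43,[0,0,0],0.1],[-0.43,[0,0,0],0.1],[-0.43,[0,0,0],0.1],[-0.43,[0,0,0],0.1],[-0.43,[0,0,0],0.1]]'

```text
time: 26.62
tool_pos: [513.8, -247.8, 174.9]
tcp_rot: [-179.9, 0.1, 24.0]
ft_force: [-7.0, 3.3, 3.9]
finger_gap: 24.0
grip_force: 3.6
```

Emit:
play_rows --increments '[[-0.43,[0,0,0],0.1],[-0.43,[0,0,0],0.1],[-0.43,[0,0,0],0.1],[-0.43,[0,0,0],0.1],[-0.43,[0,0,0],0.1],[-0.43,[0,0,0],0.1],[-0.43,[0,0,0],0.1],[-0.43,[0,0,0],0.1],[-0.43,[0,0,0],0.1],[-0.43,[0,0,0],0.1],[-0.43,[0,0,0],0.1],[-0.43,[0,0,0],0]]'

```text
time: 27.62
tool_pos: [515.0, -247.9, 175.1]
tcp_rot: [-180.0, 0.0, -39.0]
ft_force: [-0.6, 3.1, 2.3]
finger_gap: 24.6
grip_force: 1.7
```

```bash
python3 - <<'E'
from h import *
t=sense();print(t["time"],t["tool_pos"],t["tcp_rot"],t["finger_gap"],t["grip_force"],t["ft_force"],t["wrist_torque"],t["joint_pos"][5])
E
```

```text
27.6167 [ 515.00197191 -247.90550086  175.09269304] [-1.79972930e+02  6.11533967e-04 -3.89661541e+01] 24.560473703909793 1.7404503747457056 [-0.61469014  3.13702334  2.28896025] [0.39439207 0.14934378 0.05164724] 98.10061995426206
```

Emit:
play_rows --increments '[[0,[0,0,0],-0.1],[0,[0,0,0],-0.1],[0,[0,0,-10],-0.1],[0,[0,0,-20],-0.1],[0,[0,0,-12],-0.12],[0,[0,0,0],-0.12],[0,[0,0,0],-0.12],[0,[0,0,0],-0.12],[0,[0,0,0],-0.12],[0,[0,0,0],-0.12],[0,[0,0,0],-0.12],[0,[0,0,0],-0.12]]'

```text
time: 28.62
tool_pos: [515.1, -248.5, 217.0]
tcp_rot: [180.0, -0.0, 39.8]
ft_force: [0.6, 0.3, 0.4]
finger_gap: 42.7
grip_force: 0.0
```

Emit:
play_rows --increments '[[0,[0,0,0],-0.12],[0,[0,0,0],-0.12],[0,[0,0,0],-0.12],[0,[0,0,0],-0.12],[0,[0,0,0],-0.12],[0,[0,0,0],-0.12],[0,[0,0,0],-0.12],[0,[0,0,0],-0.12],[0,[0,0,0],-0.12],[0,[0,0,0],-0.12],[0,[0,0,0],-0.12],[0,[0,0,0],-0.12]]'

```text
time: 29.62
tool_pos: [515.1, -248.5, 217.0]
tcp_rot: [180.0, 0.0, 122.3]
ft_force: [-0.2, 0.2, -0.2]
finger_gap: 42.7
grip_force: 0.0
```

Emit:
play_rows --increments '[[0,[0,0,0],-0.12],[0,[0,0,0],-0.12],[0,[0,0,0],-0.12],[0,[0,0,0],-0.12],[0,[0,0,0],-0.12],[0,[0,0,0],0],[0,[0,0,0],0]]'

```text
time: 30.2
tool_pos: [515.0, -248.4, 216.9]
tcp_rot: [-180.0, 0.0, 156.0]
ft_force: [0.6, 0.9, -0.2]
finger_gap: 42.6
grip_force: 0.0
```

```bash
python3 - <<'E'
from h import *
t=sense();print(t["time"],t["tool_pos"],t["tcp_rot"],t["finger_gap"],t["joint_pos"][5])
s=snapshot("wrist"); s2=snapshot("side"); a=cv2.resize(s["color"],(400,300))
b=cv2.resize(s2["color"],None,fx=5,fy=5,interpolation=cv2.INTER_CUBIC); cx,cy=(5*px(s2,[512,-247,165])).astype(int); b=b[cy-150:cy+150,cx-200:cx+200]
cv2.imwrite("pics/c6.png",np.hstack([a,b])[...,::-1])
E
```

```text
30.2 [ 515.02775299 -248.39952551  216.89276042] [-1.79989676e+02  3.34373727e-02  1.55996086e+02] 42.55244446063837 -96.87698439991529
```

View pics/c6.png

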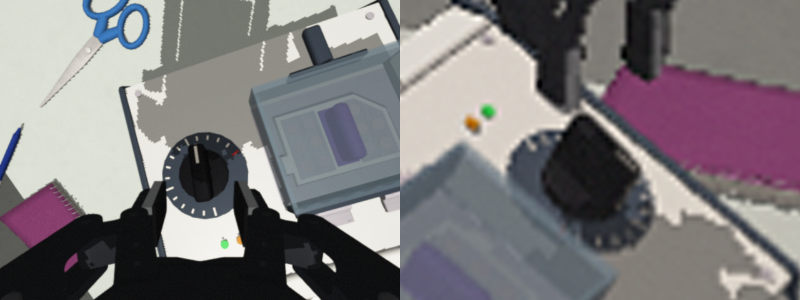

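Emit:
play_rows --increments '[[0,[0,0,20],0],[0,[0,0,14],0],[0,[0,0,8],0],[-0.43,[0,0,0],0],[-0.43,[0,0,0],0],[-0.43,[0,0,0],0.1],[-0.43,[0,0,0],0.1],[-0.43,[0,0,0],0.1],[-0.43,[0,0,0],0.1],[-0.43,[0,0,0],0.1],[-0.43,[0,0,0],0.1],[-0.43,[0,0,0],0.1]]'

```text
time: 31.3
tool_pos: [515.4, -248.5, 176.0]
tcp_rot: [180.0, 0.1, 115.7]
ft_force: [-0.8, -0.4, -0.6]
finger_gap: 24.3
grip_force: 4.2
```

Emit:
play_rows --increments '[[-0.43,[0,0,0],0.1],[-0.43,[0,0,0],0.1],[-0.43,[0,0,0],0.1],[-0.43,[0,0,0],0.1],[-0.43,[0,0,0],0.1],[-0.43,[0,0,0],0]]'

```text
time: 31.8
tool_pos: [514.8, -249.3, 176.3]
tcp_rot: [180.0, 0.1, 86.9]
ft_force: [-5.6, -2.1, 2.0]
finger_gap: 24.3
grip_force: 3.3
```

```bash
python3 - <<'E'
from h import *
t=sense();print(t["time"],t["tool_pos"],t["tcp_rot"],t["finger_gap"],t["grip_force"],t["ft_force"],t["wrist_torque"],t["joint_pos"][5])
E
```

```text
31.8 [ 514.84910837 -249.30036467  176.31194024] [1.79976674e+02 1.17061578e-01 8.69154331e+01] 24.344575880284413 3.2743260528559404 [-5.58992294 -2.13652708  2.03725904] [-0.38404808  0.74397665  0.11605102] -27.81404854369768
```

Continue in small steps until the torque shows the stop.

Emit:
play_rows --increments '[[-0.43,[0,0,0],0.08],[-0.43,[0,0,0],0.08],[-0.43,[0,0,0],0.08],[-0.43,[0,0,0],0]]'

```text
time: 32.13
tool_pos: [514.8, -249.3, 176.7]
tcp_rot: [179.9, 0.1, 73.4]
ft_force: [-6.8, -3.2, 3.9]
finger_gap: 23.8
grip_force: 49.6
```

```bash
python3 - <<'E'
from h import *
t=sense();print(t["tcp_rot"],t["finger_gap"],t["grip_force"],t["ft_force"],t["wrist_torque"],t["joint_pos"][5])
E
```

```text
[1.79948920e+02 1.38888759e-01 7.33586633e+01] 23.8094468064413 49.573531933128834 [-6.80928722 -3.15870356  3.89526578] [-0.29735948  0.84310889  1.7897932 ] -14.239454557035957
```

Emit:
play_rows --increments '[[-0.43,[0,0,0],0.08],[-0.43,[0,0,0],0.08],[-0.43,[0,0,0],0]]'

```text
time: 32.38
tool_pos: [515.0, -248.5, 177.6]
tcp_rot: [179.9, 0.1, 64.4]
ft_force: [-14.3, 7.9, 14.2]
finger_gap: 24.6
grip_force: 121.8
```

```bash
python3 - <<'E'
from h import *
t=sense();print(t["tcp_rot"],t["finger_gap"],t["grip_force"],t["ft_force"],t["wrist_torque"],t["joint_pos"][5])
E
```

```text
[1.79938670e+02 1.19566348e-01 6.44262509e+01] 24.583220833442024 121.8035994283855 [-14.28954872   7.90969364  14.2199018 ] [0.33469616 1.07541248 3.60743042] -5.2353431763478975
```

Emit:
play_rows --increments '[[-0.43,[0,0,0],-0.1],[-0.43,[0,0,0],-0.1],[-0.43,[0,0,0],-0.1],[0,[0,0,0],-0.1],[0,[0,0,0],0],[0,[0,0,0],0],[0,[0,0,-15],0],[0,[0,0,-30],0],[0,[0,0,-40],0],[0,[0,0,-40],0],[0,[0,0,0],0],[0,[0,0,0],0]]'

```text
time: 33.38
tool_pos: [516.6, -249.1, 304.2]
tcp_rot: [179.6, 0.2, 87.1]
ft_force: [0.2, 0.2, 0.0]
finger_gap: 42.7
grip_force: 0.0
```

```bash
python3 - <<'E'
from h import *
t=sense();print(t["time"],t["tool_pos"],t["ft_force"])
s=snapshot("wrist"); s2=snapshot("side"); a=cv2.resize(s["color"],(400,300))
b=cv2.resize(s2["color"],None,fx=3,fy=3,interpolation=cv2.INTER_CUBIC); cx,cy=(3*px(s2,[500,-180,120])).astype(int); b=b[cy-150:cy+150,cx-200:cx+200]
cv2.imwrite("pics/c7.png",np.hstack([a,b])[...,::-1])
E
```

```text
33.3833 [ 516.63232648 -249.14795552  304.18813251] [0.18700934 0.1695748  0.01122031]
```

View pics/c7.png

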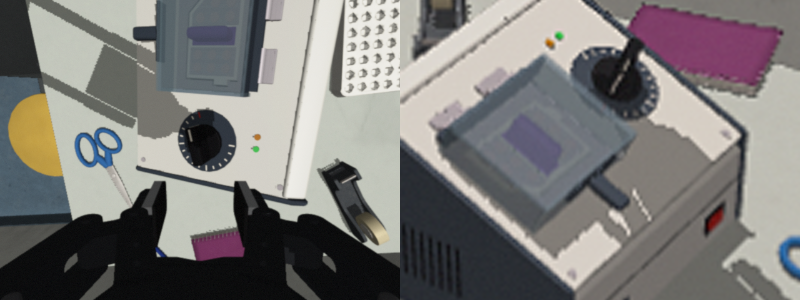

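I have used more than my picture allowance (11 viewed), so I'll check the knob angle numerically instead.

```bash
python3 - <<'E'
from h import *
from fit import *
s=snapshot("wrist"); im=s["color"].astype(int)
# rectify deck plane z=38 (bar top) and z=10 (skirt) around the axis, 4 px/mm... sample polar
for z in(38,10):
    out=[]
    for r in(10,14,18,21) if z==38 else (17,20,24,27):
        row=[]
        for d in range(0,360,12):
            th=np.radians(d) # clockwise from +x deck
            u,v=px(s,dw((r*np.cos(th),-72-r*np.sin(th),z),V)); c=im[int(round(v)),int(round(u))]
            row.append("R" if c[0]>c[1]+40 else "%d"%(c.mean()//26))
        out.append("".join(row))
    print(z,*out,sep="\n")
t=pinpoint("timer_grip",s); print([(W(s,d["xyz"]),d["p"]) for d in t])
E
```

```text
38
000000002222362221110230000000
000000002222222272210310000000
000000052677777752410300000000
000001047777777777313000000000
10
000000000000000024000000000000
000000000000000002200000000000
011221000002213110011111100000
222222200024226241111111122222
[(array([ 512.15111233, -246.21508374,  168.24540457]), 0.68)]
```

```bash
python3 -c "
from bench import *
print(hand_in())"
```

```text
the job is handed in; nothing more can be done
None
```

The job is handed in at about 33 s: the violet cassette is seated, the cover is shut over it, and the timer is wound to its stop (wrist torque rose sharply and the pointer reads about 250° against 252°); the green cassette was not touched, though I viewed 11 pictures against the limit of 10.

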